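# Display lights on with the reach hook

## Robot

A 6-joint arm with a two-finger parallel gripper is mounted at the origin on the work surface. World frame = base frame: x ahead of the robot, y to its left, z up, the work surface at z = 0. Lengths are in m, angles in rad, forces in N, time in s.
With the tool pointing down it reaches from about 0.35 to 1 m from the base axis. Payload 7.1 kg.
Tool frame: the origin (TCP) lies between the finger pads; the fingertips stand 22 mm ahead of it and the grasp point (between the pads) lies 3 mm ahead of it; x points along the fingers, y is the direction in which the jaws open and shut, and the axes are right-handed (so a half turn about x gives the same grasp; the last joint's range is limited). The gripper opens to 85 mm and grips with 20 to 120 N. Pads are 22 mm wide; open, the fingers measure 114 mm over their backs; the gripper's body (76 mm by 85 mm) begins 54 mm behind the grasp point. The pads swing forward as they close: fully open they stand 13 mm farther back than shut.
Start: joints at [-0.019, 0.423, 1.63, -0, 1.089, -0.019], TCP at [0.625, 0, 0.253] pointing down, gripper open.
Joint ranges: [-3, 3], [-0.9, 2.11], [0.09, 2.58], [-1.31, 4.45], [0.11, 2.69], [-2.54, 2.54]. Speed limits (rad/s): [2.39, 2.39, 3.01, 3.14, 3.14, 3.14].

## Interface

Orientations are given as a rotation vector (axis times angle).
In Python, from rig import manip gives the robot as it stands. The module is installed in compiled form; this text tells all that it offers. Calls block until the motion is done:
- manip.move_to(position, orientation): joint-space move of the TCP to a pose.
- manip.servo_line(position, orientation=None, rate=0.15): straight line of the TCP; orientation=None keeps the orientation; rate is the mean speed in m/s.
- manip.set_joints(angles): joint-space move.
- manip.command_gripper(opening, f_grip=None): finger opening in m; f_grip is the grip in N (None keeps the last); returns when the fingers have stopped.
- manip.hold(seconds).
- manip.solve_ik(position, orientation): joint angles nearest the present ones, or None.
- manip.camera(name): name is "scene" or "side" or "wrist"; returns a dict with "image" (480x640x3 uint8, red, green, blue), "fx", "fy", "cx", "cy" (pixels), "cam_to_world" (4x4, takes a point from camera to world coordinates); the wrist camera has in their place "mount" (4x4, takes a point from camera to tool coordinates, whose origin is the TCP and whose axes are the tool frame's). Camera axes: x right, y down, z forward; pixel columns grow to the right and rows downward; lengths in m; the calibration is good to about 2 mm. A picture is of the moment at which its call begins: read the wrist's pose just before it. There is no depth.
A pose or a line that the arm cannot do raises manip.IKError and nothing moves.
- manip.sign_off(): hands the job in, once; it reports no verdict.
Readings, each from a call of its own:
- manip.get_time(): time.
- manip.get_joint_positions(): joint angles.
- manip.get_joint_vel(): joint speeds.
- manip.get_tau(): joint torques, N m.
- manip.get_position(): TCP position.
- manip.get_ee_rot(): TCP orientation.
- manip.get_contact_force(): force on the tool from outside, world axes, zero at the start.
- manip.get_torque(): the same for the moment, N m.
- manip.get_width(): finger opening in m.
Only numpy, scipy, OpenCV 4.12 (cv2) and the standard library are available. Lean on these libraries where they do the work, as an engineer would, in place of code of your own. Each camera call takes 0.05 s, during which the arm holds its last target. There are 200 camera calls.

## Task

Take the reach hook off its wooden rest and, reaching over the full notebook basket, use the hook's bent end to push the orange switch lever away from the robot until it is fully home against its stop, then lean on it there with about 10 N for a full second, never pressing the switch harder than 20 N. Keep your hand off the switches, leave the grey lever as it is, do not bump the basket or shift anything else on the counter, and finally hang the hook back on its rest the way it was and let go.

Things in the scene. Friction and masses are not known exactly. Their poses are not given: they have to be found in the camera images.
- hook: Reach hook, 170 g, a steel rod 8 mm thick bent once at a right angle, with a wooden handle. Origin: middle of the handle, on the rod's axis. x runs along the rod towards the bend, z is up as it hangs on its rest. Handle: 120 mm long in x (-65 to +55 mm), 18 mm wide in y, 28 mm high in z. The rod goes on straight to x = +200 mm, there it bends down (-z) into a 120 mm leg with a black round tip 10.4 mm thick. Behind the handle a stub of the rod ends in a ball at x = -114 mm.
- hook_tip (a point): Lowest point of the hook's leg: 200 mm in x and -120 mm in z from the hook's origin.
- rest: Pale wooden rest, screwed down: base 250 x 85 x 14 mm and two posts with V-shaped notches that carry the rod at 88 mm behind (x = -88 mm) and 100 mm ahead (x = +100 mm) of its origin. Origin on the counter; x is the direction in which the rod points. The V's open 24 mm to either side and their arms reach 20 mm above the resting rod's axis.
- rest_seat (a point): Where the hook's origin lies when it hangs in the rest: 150 mm above the rest's origin.
- basket: Wire basket full of pocket notebooks, screwed down, 95 mm deep (x) by 275 mm wide (y); wire 115 mm high, notebooks up to 151 mm high. Origin: middle of its underside; its -x side faces the robot, the switches stand behind it on the +x side. The grey and the orange switch may stand either way round.
- switch_orange: Lever switch with the orange T-bar: grey box 96 mm (x) by 64 mm (y), 36 mm high, screwed down. Origin: middle of the underside. +x: the way to push the lever, which swings in the x-z plane (y = 0). A guard hoop of 5 mm wire on either side (centres y = -21 and +21 mm, x -46 to +46 mm, top z = 84 mm) leaves a slot 37 mm wide, open towards -x and above, in which the lever moves.
- pivot_mark (a point): Point of the orange switch's box 30 mm above its origin: the nominal pivot of the lever. The true pivot is at this height but up to 7 mm off it, either way along the switch's x: the mechanism is clamped in slotted holes and is not tracked. The T-bar at the lever's end, 55 mm from the true pivot, is a cross bar 16 mm thick and 28 mm long (along y).
- lever_orange (a joint): Orange lever's angle, rad: 0 leaning 0.40 rad to -x (towards the robot; T-bar's middle 81 mm above the counter), 0.75 home against a hard stop, leaning 0.35 rad to +x (82 mm; 85 mm half way). It stays where it is left. Moving it takes about 2 to 6 N at the bar.
- switch_grey: Same switch with a grey T-bar, to be left alone; same frame and sizes.
- lever_grey (a joint): Grey lever's angle, rad, same meaning.
- plant_red: Small plant in a terracotta pot, 72 mm wide, 62 mm high pot, about 105 mm with leaves. Origin: middle of the underside.
- plant_blue: Small plant in a blue-grey pot, 76 mm wide, 68 mm high pot, about 110 mm with leaves. Origin: middle of the underside.
- pen_jar: Glass jar with pens, 68 mm wide, 145 mm high. Origin: middle of the underside.
- stapler: Green stapler, 148 x 38 x 50 mm, long side along x. Origin: middle of the underside.
- notebooks: Pile of three notebooks, 150 x 105 x 36 mm. Origin: middle of the underside.
- amber_jar: Amber glass jar with black cap, 58 mm wide, 85 mm high. Origin: middle of the underside.
- tape: Black tape dispenser, 130 x 55 x 73 mm. Origin: middle of the underside.
Not all that is in view belongs to the job. What is shaped like the switch_orange but pink, purple or yellow is not meant.

How it is judged:
By the outcome, as a careful person would: the job done as asked, in the order asked, and still so for the second after the job is handed in, with the robot touching nothing.
It also fails if it takes over 72 s, if anything falls off the work surface, if the arm or the gripper's body presses on something with over 40 N, if the wrist force passes 120 N, or if a joint passes its speed limit or range.

## Working session

There is one attempt and no reset: what is moved stays moved. The work goes in short steps, each a Python script; the robot and the scene stay as the last script left them, time stands still between calls to the robot, and variables do not carry over. Pictures are saved under pics/ and viewed, about 8 in all and at most 12, crops included, and the job is handed in when it is done.

```bash
mkdir -p pics
python3 - <<'E'
from rig import manip
import cv2,numpy as np
np.set_printoptions(precision=4,suppress=True)
print(manip.get_time(),manip.get_position(),manip.get_ee_rot())
for n in ("scene","side","wrist"):
    c=manip.camera(n); cv2.imwrite(f"pics/{n}0.png",c["image"][...,::-1])
    print(n,c["fx"],c["fy"],c["cx"],c["cy"]); print(c.get("cam_to_world",c.get("mount")))
E
```

```text
0.0 [0.6245 0.0001 0.2526] [ 1.2085  1.2104 -1.2103]
scene 529.2806784802368 529.2806784802368 313.5806342198642 232.5342200549989
[[-0.8271  0.392  -0.4027  1.0999]
 [ 0.5618  0.5943 -0.5755  0.8949]
 [ 0.0137 -0.7023 -0.7118  1.2218]
 [ 0.      0.      0.      1.    ]]
side 560.01751751881 560.01751751881 312.9472659824159 238.46111073740573
[[ 0.9835 -0.1506  0.1006  0.3094]
 [-0.1806 -0.771   0.6107 -0.9823]
 [-0.0144 -0.6187 -0.7855  1.3572]
 [ 0.      0.      0.      1.    ]]
wrist 398.7255055415508 398.7255055415508 320.53517627779144 235.2063186375698
[[ 0.     -0.2909  0.9567 -0.1203]
 [ 1.     -0.0002 -0.0001  0.0001]
 [ 0.0002  0.9567  0.2909 -0.0736]
 [ 0.      0.      0.      1.    ]]
```

View pics/scene0.png

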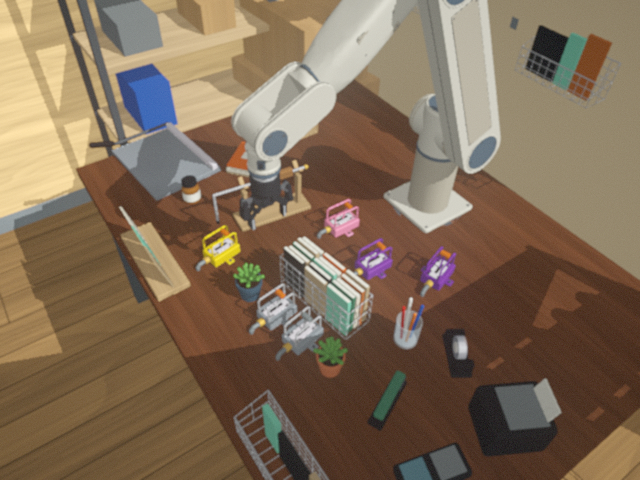

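View pics/side0.png

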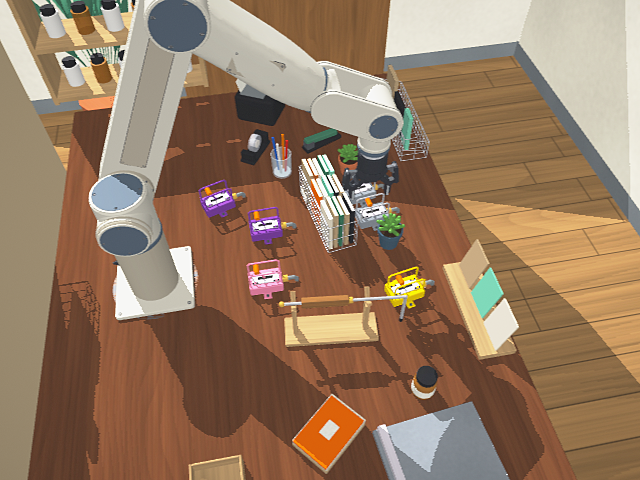

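The scene view shows the basket (325,285), two grey switches behind it (273,308 and 302,330), the rest with the hook (270,195) and the robot hand next to it. The side view shows the hook clearly: ball (282,303), handle (325,300), bend about (405,297). Next I'll zoom in on the switches and cast rays.

```bash
cat > h.py <<'E'
from rig import manip
import cv2,numpy as np
from scipy.spatial.transform import Rotation as R
np.set_printoptions(precision=4,suppress=True)
def cam(n):
    if n=="wrist":
        p=np.array(manip.get_position()); r=R.from_rotvec(manip.get_ee_rot()).as_matrix()
        c=manip.camera(n); T=np.eye(4);T[:3,:3]=r;T[:3,3]=p; T=T@np.array(c["mount"])
    else: c=manip.camera(n);T=np.array(c["cam_to_world"])
    K=np.array([[c["fx"],0,c["cx"]],[0,c["fy"],c["cy"]],[0,0,1]])
    return c["image"],K,T
def ray(K,T,u,v):
    d=T[:3,:3]@np.linalg.solve(K,[u,v,1.]); return T[:3,3],d/np.linalg.norm(d)
def onz(K,T,uv,z):
    o,d=ray(K,T,*uv); return o+d*(z-o[2])/d[2]
def cross(a,b):
    (o1,d1),(o2,d2)=a,b
    s=np.linalg.lstsq(np.c_[d1,-d2],o2-o1,rcond=None)[0]
    p,q=o1+s[0]*d1,o2+s[1]*d2
    return (p+q)/2,np.linalg.norm(p-q)
def proj(K,T,P):
    q=np.linalg.inv(T)@np.r_[P,1]; q=K@q[:3]; return q[:2]/q[2]
E
python3 - <<'E'
from h import *
a=cv2.imread("pics/scene0.png")[260:380,230:390]; b=cv2.imread("pics/side0.png")[130:270,290:430]
cv2.imwrite("pics/crop1.png",np.vstack([cv2.resize(a,(640,480),interpolation=cv2.INTER_CUBIC)[:300], ]) if 0 else np.hstack([cv2.resize(a,(400,300),interpolation=cv2.INTER_CUBIC),cv2.resize(b,(300,300),interpolation=cv2.INTER_CUBIC)]))
i,K,T=cam("side"); i2,K2,T2=cam("scene")
for n,uv,z in [("ball",(282,303),.15),("bend",(407,297),.15),("rod_scene",(0,0),0)][:2]: print(n,onz(K,T,uv,z))
print("scene bend",onz(K2,T2,(216,193),.15),"ball",onz(K2,T2,(306,167),.15))
for uv in [(273,312),(302,335)]: print("sw",onz(K2,T2,uv,.036))
for uv in [(303,160),(328,153),(355,245),(328,249)]: print("bsk side",onz(K,T,uv,.1))
R0=R.from_rotvec(manip.get_ee_rot()).as_matrix();print(R0)
E
```

```text
ball [ 0.3502 -0.2323  0.15  ]
bend [ 0.6635 -0.2746  0.15  ]
scene bend [ 0.6473 -0.2766  0.15  ] ball [ 0.3465 -0.2319  0.15  ]
sw [0.6936 0.1278 0.036 ]
sw [0.6683 0.2339 0.036 ]
bsk side [0.4971 0.3171 0.1   ]
bsk side [0.5823 0.3332 0.1   ]
bsk side [ 0.583  -0.0508  0.1   ]
bsk side [ 0.5053 -0.0501  0.1   ]
[[-0.0008  1.     -0.    ]
 [ 0.     -0.     -1.    ]
 [-1.     -0.0008 -0.    ]]
```

View pics/crop1.png

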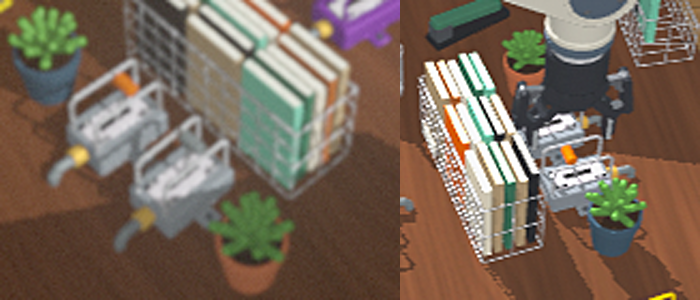

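The crop shows the orange T-bar on the switch nearer the blue plant (y≈0.12), with grey at y≈0.23. I'll look at both areas from above with the wrist camera.

Run:
```python
from h import *
import pickle
rv=manip.get_ee_rot(); D={}
manip.move_to([0.64,0.21,0.40],rv); manip.hold(.3); D["sw"]=cam("wrist")
manip.move_to([0.48,-0.17,0.42],rv); manip.hold(.3); D["hk"]=cam("wrist")
pickle.dump(D,open("d.pkl","wb"))
for k in D: cv2.imwrite(f"pics/{k}.png",D[k][0][...,::-1])
print(manip.get_time(),manip.get_contact_force())
```

```text
3.4833 [ 0.8298  1.0668 -0.0007]
```

View pics/sw.png

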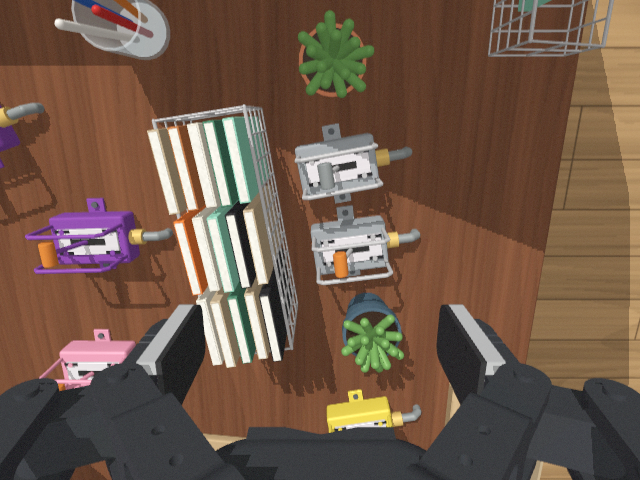

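View pics/hk.png

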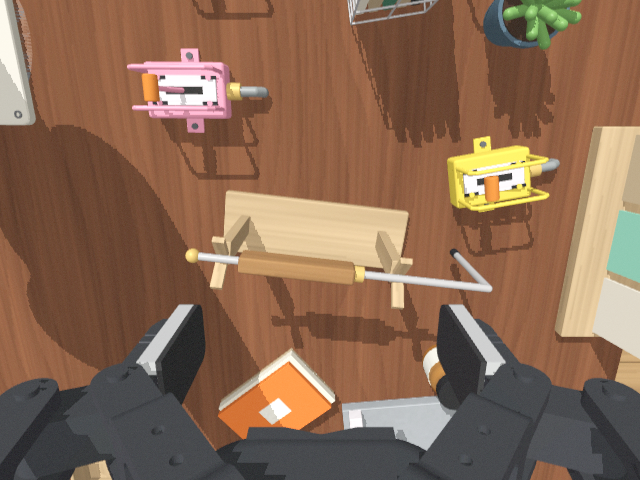

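sw.png: orange switch box about (312–390, 215–282), its orange bar (341,264), hose at +x, grey switch above it (338,165), blue plant (372,335). hk.png: hook ball (192,256), bend (490,290), tip (454,251), handle (240–358, 253–282).

Run:
```python
from h import *
import pickle
D=pickle.load(open("d.pkl","rb"))
im,K,T=D["hk"]
b=onz(K,T,(192,256),.15);e=onz(K,T,(490,290),.15);t=onz(K,T,(454,251),.03)
print("ball",b,"bend",e,"len",np.linalg.norm(e-b),"yaw",np.arctan2(*(e-b)[[1,0]]),"tip",t)
h0=onz(K,T,(239,263),.15);h1=onz(K,T,(356,273),.15);print("handle ends",h0,h1,np.linalg.norm(h1-h0))
im,K,T=D["sw"]
hsv=cv2.cvtColor(im,cv2.COLOR_RGB2HSV)
m=cv2.inRange(hsv,(5,150,120),(20,255,255)); m[:,:300]=0;m[:,380:]=0;m[:240]=0;m[290:]=0
c=max(cv2.findContours(m,0,1)[0],key=cv2.contourArea);print("bar",cv2.minAreaRect(c),onz(K,T,cv2.minAreaRect(c)[0],.081))
crop=im[195:300,295:435]
cv2.imwrite("pics/swz.png",cv2.resize(crop,None,fx=5.5,fy=5.5,interpolation=cv2.INTER_CUBIC)[...,::-1])
```

```text
ball [ 0.3465 -0.2372  0.15  ] bend [ 0.6609 -0.2754  0.15  ] len 0.3167078588271177 yaw -0.12085938143202726 tip [ 0.6606 -0.2731  0.03  ]
handle ends [ 0.3949 -0.2449  0.15  ] [ 0.5175 -0.2561  0.15  ] 0.12305346357651338
bar ((340.2317199707031, 264.0853576660156), (26.503570556640625, 12.81005859375), 83.6598129272461) [0.6626 0.1136 0.081 ]
```

View pics/swz.png

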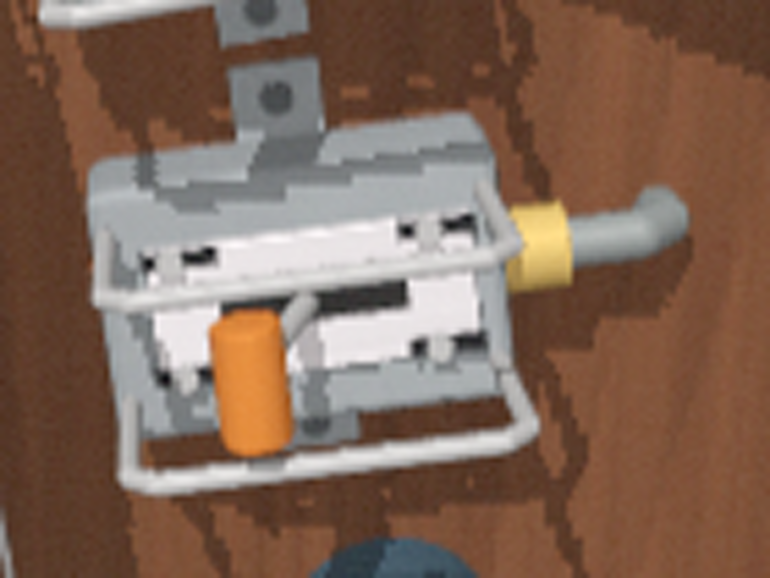

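Run:
```python
from h import *
import pickle
D=pickle.load(open("d.pkl","rb"))
im,K,T=D["sw"]
f=lambda u,v,z:onz(K,T,(295+u/5.5-.4,195+v/5.5-.4),z)
P=[f(100,300,.0815),f(517,255,.0815),f(130,485,.0815),f(535,440,.0815)]
print(np.array(P)); c=np.mean(P,0);print("centre",c,[np.arctan2(*(P[i+1]-P[i])[[1,0]]) for i in(0,2)],np.linalg.norm(P[1]-P[0]),np.linalg.norm((P[0]+P[1]-P[2]-P[3])/2))
B=[f(90,165,.036),f(485,118,.036),f(508,392,.036)];print("box",np.array(B),"mid",(B[0]+B[2])/2,np.linalg.norm(B[1]-B[0]),np.linalg.norm(B[2]-B[1]),np.arctan2(*(B[1]-B[0])[[1,0]]))
# basket book/wire far side, measured with z
for uv,z in [((262,107),.115),((298,348),.0),((243,107),.115),((150,122),.115),((298,300),.115),((278,355),.151),((240,115),.151)]: print(uv,onz(K,T,uv,z))
```

```text
[[0.6304 0.1324 0.0815]
 [0.7179 0.1423 0.0815]
 [0.6366 0.09   0.0815]
 [0.7238 0.1005 0.0815]]
centre [0.6772 0.1163 0.0815] [np.float64(0.11253600572277467), np.float64(0.1191828025285258)] 0.08805748319420297 0.04251375018682957
box [[0.6273 0.1494 0.036 ]
 [0.7171 0.1604 0.036 ]
 [0.7255 0.0938 0.036 ]] mid [0.6764 0.1216 0.036 ] 0.09047080222956122 0.06713400209416674 0.12161032653427153
(262, 107) [0.5832 0.2891 0.115 ]
(298, 348) [ 0.6054 -0.0512  0.    ]
(243, 107) [0.5648 0.2891 0.115 ]
(150, 122) [0.4731 0.2753 0.115 ]
(298, 300) [0.6143 0.0839 0.115 ]
(278, 355) [0.5942 0.0373 0.151 ]
(240, 115) [0.5685 0.2818 0.151 ]
```

Measurements agree. The hook's origin is at (0.461,-0.251) with yaw -0.121, and the tip sits vertically under the bend. The switch's centre is about (0.677,0.117) with yaw 0.117. The basket-to-bar gap is about 45 mm. Grasping now.

```bash
cat >> h.py <<'E'
def tool(yaw):  # tool x down, tool z along hook x
    c,s=np.cos(yaw),np.sin(yaw)
    return R.from_matrix(np.c_[[0,0,-1],[-s,c,0],[c,s,0]]).as_rotvec()
HK=np.array([.461,-.2511,.150]); HY=-.121
SW=np.array([.677,.1163,0]); SY=.117
E
python3 - <<'E'
from h import *
manip.command_gripper(.06)
p=HK+[0,0,.003]; r=tool(HY)
manip.move_to(p+[0,0,.12],r); print(manip.get_joint_positions(), manip.get_contact_force())
manip.servo_line(p); print(manip.get_position(),manip.get_contact_force())
manip.command_gripper(.0,f_grip=120); manip.hold(.2)
print("w",manip.get_width(),manip.get_contact_force(),manip.get_time())
manip.servo_line(p+[0,0,.17],rate=.12); manip.hold(.3)
print(manip.get_position(),manip.get_contact_force(),manip.get_torque(),manip.get_width(),manip.get_time())
import pickle
D={n:cam(n) for n in("scene","side","wrist")}; pickle.dump(D,open("d2.pkl","wb"))
cv2.imwrite("pics/lift.png",np.hstack([D["wrist"][0][:,:,::-1],cv2.resize(D["side"][0][200:360,260:480],(0,0),fx=.72,fy=.72)[:,:,::-1].repeat(1,0)])[:, :640] if 0 else D["wrist"][0][...,::-1])
K,T=D["side"][1:];print("side pred tip",proj(K,T,HK+[.2*np.cos(HY),.2*np.sin(HY),.05]))
K,T=D["scene"][1:];print("scene pred tip",proj(K,T,HK+[.2*np.cos(HY),.2*np.sin(HY),.05]))
K,T=D["wrist"][1:];print("wrist pred tip",proj(K,T,HK+[.2*np.cos(HY),.2*np.sin(HY),.05]))
E
```

```text
[-0.5213  0.2519  1.8315  0.      1.0575 -1.9703] [-0.0554 -0.5802 -0.0866]
[ 0.4615 -0.2514  0.1537] [ 0.6547 -0.0958  0.2829]
w 0.016523348020843986 [1.0534 9.7908 8.3402] 6.9083
[ 0.4609 -0.2511  0.3227] [-0.238  -0.5041 -2.0657] [-0.0053  0.0333  0.0057] 0.01617403539741548 8.775
side pred tip [407.8971 286.5502]
scene pred tip [210.5556 182.0726]
wrist pred tip [321.2219 479.6372]
```

View pics/lift.png

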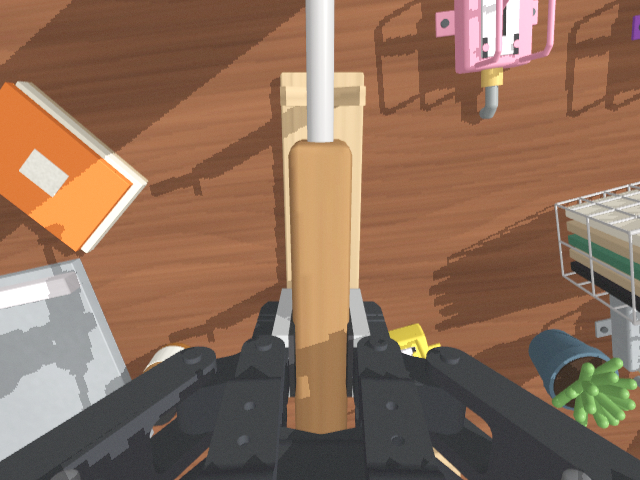

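The wrist view shows the handle straight between the pads, well aligned with the tool. The tip is hidden here, so I'll check it in the fixed cameras at transport height over the slot.

Run:
```python
from h import *
import pickle
ux=np.array([np.cos(SY),np.sin(SY),0]); uy=np.array([-ux[1],ux[0],0])
# tip start: 40 mm before switch centre, lateral -0.8
tip=SW-.040*ux-.0008*uy
r=tool(SY)
p=tip-.2*ux+[0,0,.2+.12+.003]
manip.move_to(p,r); manip.hold(.4)
print(manip.get_position(),p,manip.get_contact_force(),manip.get_time())
D={n:cam(n) for n in("scene","side")}; pickle.dump(D,open("d3.pkl","wb"))
out=[]
for n in D:
    im,K,T=D[n]; t=tip+[0,0,.2]; uv=proj(K,T,t); b=proj(K,T,t+[0,0,.12]); print(n,"pred tip",uv,"bend",b, "sw bar",proj(K,T,[.6626,.1136,.081]))
    x,y=int(uv[0])-50,int(uv[1])-60
    print(n,"crop origin",x,y)
    out.append(cv2.resize(im[y:y+150,x:x+100],None,fx=4,fy=4,interpolation=cv2.INTER_CUBIC))
cv2.imwrite("pics/over.png",np.hstack(out)[...,::-1])
```

```text
[0.4389 0.0871 0.3229] [0.4387 0.0875 0.323 ] [ 0.3795  0.2831 -1.8025] 10.6083
scene pred tip [285.6924 259.7967] bend [284.5104 226.7523] sw bar [279.3955 293.4252]
scene crop origin 235 199
side pred tip [362.2768 177.162 ] bend [364.7076 145.9077] sw bar [367.9916 202.8771]
side crop origin 312 117
```

View pics/over.png

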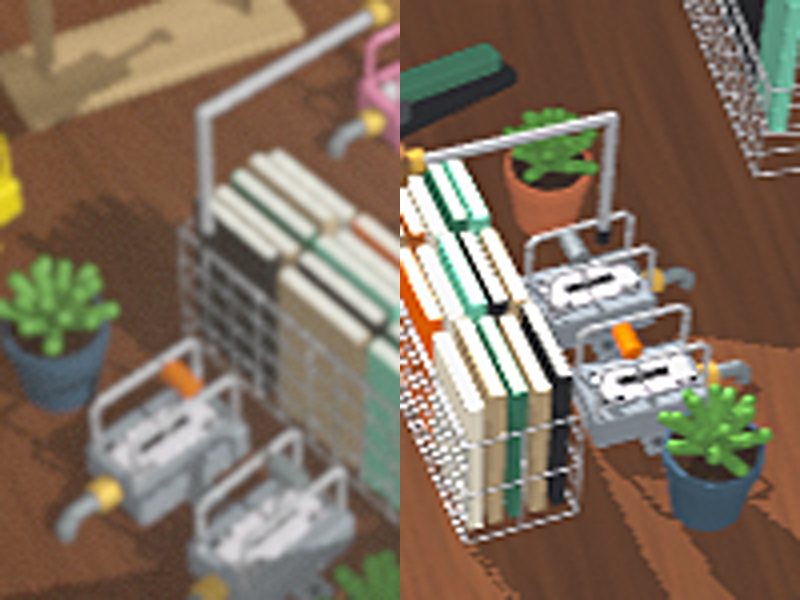

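Tip and bend match the prediction within about 2 px in both views, and the bar shows the same small offset. I'll descend behind the bar and push under force control.

Run:
```python
from h import *
ux=np.array([np.cos(SY),np.sin(SY),0]); uy=np.array([-ux[1],ux[0],0])
r=tool(SY)
P=lambda s,z: SW+(s-.2)*ux-.0008*uy+[0,0,z+.123]
F=lambda: np.array(manip.get_contact_force())
manip.servo_line(P(-.040,.12),r,rate=.15)
manip.servo_line(P(-.040,.066),r,rate=.08); manip.hold(.3)
f0=F(); print("base",f0,manip.get_position()-P(-.04,.066),manip.get_time())
g=lambda: -(F()-f0)@ux
s=-.040; log=[]
while s<.03:
    f=g()
    if f>14: print("ABORT");break
    if s>.004 and f>8.5: break
    if s<.004 and f>11: print("early high");break
    st=.002 if s<.004 else .0005
    s+=st; manip.servo_line(P(s,.066),r,rate=.03); manip.hold(.03)
    log.append((round(s*1e3,1),round(g(),1),round((F()-f0)@uy,1),round(F()[2]-f0[2],1)))
print(log); print(s,manip.get_time(),manip.get_torque())
manip.hold(.2); print("settled",g(),F()-f0,"pos err",(np.array(manip.get_position())-P(s,.066)))
```

```text
base [ 0.223  -0.1091 -2.0962] [0.0002 0.     0.0003] 12.5167
[(-38.0, np.float64(0.3), np.float64(-0.2), np.float64(0.4)), (-36.0, np.float64(-0.2), np.float64(0.8), np.float64(-0.1)), (-34.0, np.float64(0.2), np.float64(0.1), np.float64(0.6)), (-32.0, np.float64(-0.9), np.float64(-0.3), np.float64(0.5)), (-30.0, np.float64(0.2), np.float64(0.3), np.float64(-0.2)), (-28.0, np.float64(0.6), np.float64(0.6), np.float64(1.2)), (-26.0, np.float64(-0.3), np.float64(-0.4), np.float64(0.1)), (-24.0, np.float64(3.1), np.float64(-0.3), np.float64(2.0)), (-22.0, np.float64(4.7), np.float64(-0.8), np.float64(1.7)), (-20.0, np.float64(2.4), np.float64(-0.6), np.float64(1.6)), (-18.0, np.float64(2.4), np.float64(-0.7), np.float64(1.2)), (-16.0, np.float64(3.0), np.float64(0.5), np.float64(1.8)), (-14.0, np.float64(3.2), np.float64(0.3), np.float64(1.9)), (-12.0, np.float64(3.0), np.float64(0.1), np.float64(0.4)), (-10.0, np.float64(2.7), np.float64(0.7), np.float64(0.7)), (-8.0, np.float64(2.8), np.float64(-0.6), np.float64(0.9)), (-6.0, np.float64(2.6), np.float64(0.5), np.float64(0.7)), (-4.0,
[... 661 characters left out ...]
loat64(0.6), np.float64(1.2)), (8.0, np.float64(4.8), np.float64(0.6), np.float64(1.3)), (8.5, np.float64(5.9), np.float64(-0.3), np.float64(1.7)), (9.0, np.float64(5.8), np.float64(0.1), np.float64(0.7)), (9.5, np.float64(4.6), np.float64(1.4), np.float64(1.5)), (10.0, np.float64(4.8), np.float64(0.9), np.float64(0.3)), (10.5, np.float64(5.2), np.float64(0.3), np.float64(1.2)), (11.0, np.float64(6.8), np.float64(-0.2), np.float64(1.5)), (11.5, np.float64(7.1), np.float64(0.2), np.float64(1.9)), (12.0, np.float64(9.0), np.float64(0.4), np.float64(3.4))]
0.012000000000000028 23.2833 [-0.1183  1.8192  0.0143]
settled 8.959018756177553 [-8.8454 -1.4911  3.3567] pos err [-0.0011 -0.0002 -0.0002]
```

Force climbs steeply from s≈10.5 mm, now at 9 N. I'll go on to about 10 N using averaged readings, and take a picture to check that the lever really is home.

Run:
```python
from h import *
ux=np.array([np.cos(SY),np.sin(SY),0]); uy=np.array([-ux[1],ux[0],0])
r=tool(SY); f0=np.array([.22,-.11,-2.1])
P=lambda s,z: SW+(s-.2)*ux-.0008*uy+[0,0,z+.123]
def g(n=6):
    a=[]
    for _ in range(n): manip.hold(.02); a.append(-(np.array(manip.get_contact_force())-f0)@ux)
    return np.mean(a)
s=.012; f=g(); L=[(s,round(f,1))]
while f<9.8 and s<.022:
    s+=.0004; manip.servo_line(P(s,.066),r,rate=.02); f=g(); L.append((round(s*1e3,1),round(f,1)))
print(L,manip.get_time()); t=manip.get_time()
im,K,T=cam("side"); i2,K2,T2=cam("scene")
h=[g() for _ in range(4)]; print(h,manip.get_time()-t)
open("s.txt","w").write(str(s))
for n,i,k,tt in(("side",im,K,T),("scene",i2,K2,T2)):
    hsv=cv2.cvtColor(i,cv2.COLOR_RGB2HSV); m=cv2.inRange(hsv,(5,150,120),(20,255,255))
    for q in(.6626-.677,.0251): pass
    A=proj(k,tt,[.6626,.1136,.081]);
    for p in (.000,.006): print(n,"home pred pivot",p,proj(k,tt,SW+(p+.0189)*ux+[0,0,.0817]))
    c=np.array([x for x in np.argwhere(m)[:,::-1] if np.linalg.norm(x-A)<22]); print(n,"start",A,"orange now",c.mean(0) if len(c) else None,len(c))
a=i2[265:345,240:320];b=im[165:245,330:410]
cv2.imwrite("pics/home.png",cv2.resize(np.hstack([a,b]),None,fx=5,fy=5,interpolation=cv2.INTER_CUBIC)[...,::-1])
```

```text
[(0.012, np.float64(8.4)), (12.4, np.float64(9.7)), (12.8, np.float64(11.6))] 24.2833
[np.float64(11.236111774383756), np.float64(11.705889437038211), np.float64(11.201319169954168), np.float64(11.17823194822027)] 0.5
side home pred pivot 0.0 [378.1777 199.9856]
side home pred pivot 0.006 [380.012 199.539]
side start [367.9916 202.8771] orange now [380.2128 201.0213] 47
scene home pred pivot 0.0 [269.8051 299.8864]
scene home pred pivot 0.006 [268.026  301.0466]
scene start [279.3955 293.4252] orange now [269.0208 299.8333] 48
```

View pics/home.png

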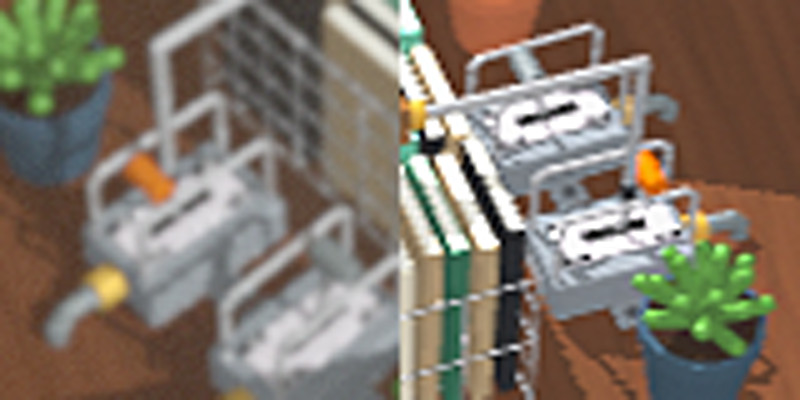

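Run:
```python
from h import *
import pickle
ux=np.array([np.cos(SY),np.sin(SY),0]); uy=np.array([-ux[1],ux[0],0])
d0=pickle.load(open("d3.pkl","rb")); d1={n:cam(n) for n in("scene","side")}; pickle.dump(d1,open("d4.pkl","wb"))
print(manip.get_contact_force(),manip.get_time())
S0=pickle.load(open("d.pkl","rb"))
for d,near in((d0,[.6626,.1136,.081]),(d1,SW+.024*ux+[0,0,.082])):
    rr=[]
    for n in d:
        im,K,T=d[n]; a=proj(K,T,near)
        big=cv2.resize(im,None,fx=4,fy=4,interpolation=cv2.INTER_CUBIC)
        hsv=cv2.cvtColor(big,cv2.COLOR_RGB2HSV); m=cv2.inRange(hsv,(4,110,90),(22,255,255))
        k=np.zeros_like(m); cv2.circle(k,tuple(int(4*x) for x in a),40,255,-1); m&=k
        c=max(cv2.findContours(m,0,1)[0],key=cv2.contourArea); q=cv2.minAreaRect(c)
        uv=(np.array(q[0])+.5)/4-.5; print(n,uv,np.array(q[1])/4,q[2]); rr.append(ray(K,T,*uv))
        print("   on z=.082",(onz(K,T,uv,.082)-SW)@ux*1e3)
    p,e=cross(*rr); print("bar",p,"gap",e,"switch frame mm",(p-SW)@ux*1e3,(p-SW)@uy*1e3,p[2]*1e3)
```

```text
[-10.4548  -1.0991   3.103 ] 24.8833
scene [277.9583 295.0874] [10.4052 14.1897] 46.397178649902344
   on z=.082 -7.672918225338706
side [368.4219 201.6841] [9.7036 6.4741] 57.2647705078125
   on z=.082 -12.027066345847881
bar [0.6669 0.1171 0.0811] gap 0.004149162492462592 switch frame mm -9.954472516017022 1.9278799531905875 81.09908282886403
scene [269.3852 300.3627] [10.371   8.6745] 39.80556869506836
   on z=.082 20.86049593512771
side [383.  196.5] [14.25 12.25] 90.0
   on z=.082 38.08676288643936
bar [0.706  0.1238 0.0912] gap 0.010911125659862608 switch frame mm 29.659916540782557 4.027339536407552 91.203602205425
```

Run:
```python
import pickle
from h import *
ux=np.array([np.cos(SY),np.sin(SY),0])
out=[]
for d,near in((pickle.load(open("d3.pkl","rb")),[.6626,.1136,.081]),(pickle.load(open("d4.pkl","rb")),SW+.024*ux+[0,0,.082])):
    for n in d:
        im,K,T=d[n]; a=proj(K,T,near)
        f=im.astype(float); w=np.clip(f[...,0]-1.9*f[...,1],0,None)*(f[...,0]>110)*(f[...,2]<.35*f[...,0])
        yy,xx=np.mgrid[:480,:640]; w=w*(np.hypot(xx-a[0],yy-a[1])<9)
        uv=np.array([(w*xx).sum(),(w*yy).sum()])/w.sum(); cov=np.cov(np.c_[xx[w>0],yy[w>0]].T)
        print(n,uv,(w>0).sum(),np.sqrt(np.linalg.eigvalsh(cov)),"s at z=.0815",(onz(K,T,uv,.0815)-SW)@ux*1e3)
        x,y=int(a[0])-25,int(a[1])-25; c=im[y:y+50,x:x+50].copy(); cv2.circle
        c=cv2.resize(c,(300,300),interpolation=cv2.INTER_NEAREST); cv2.drawMarker(c,tuple(int(6*(v-o)+3) for v,o in zip(uv,(x,y))),(0,0,255),0,20,1); out.append(c)
cv2.imwrite("pics/cmp.png",np.vstack([np.hstack(out[:2]),np.hstack(out[2:])])[...,::-1])
```

```text
scene [nan nan] 0 [nan nan] s at z=.0815 nan<stdin>:10: RuntimeWarning: invalid value encountered in divide
  avg = a.mean(axis, **keepdims_kw)
  ret = um.true_divide(
<stdin>:10: RuntimeWarning: Degrees of freedom <= 0 for slice
  c *= np.true_divide(1, fact)
  c *= np.true_divide(1, fact)
Traceback (most recent call last):
ValueError: cannot convert float NaN to integer
```

Run:
```python
import pickle
from h import *
ux=np.array([np.cos(SY),np.sin(SY),0])
out=[]
for d,near in((pickle.load(open("d3.pkl","rb")),[.6626,.1136,.081]),(pickle.load(open("d4.pkl","rb")),SW+.022*ux+[0,0,.082])):
    rr=[]
    for n in d:
        im,K,T=d[n]; a=proj(K,T,near)
        m=cv2.inRange(cv2.cvtColor(im,cv2.COLOR_RGB2HSV),(5,165,120),(17,255,255))
        yy,xx=np.mgrid[:480,:640]; m=(m>0)&(np.hypot(xx-a[0],yy-a[1])<10)
        uv=np.array([xx[m].mean(),yy[m].mean()]); rr.append(ray(K,T,*uv))
        print(n,uv,m.sum(),"s at z=.0815",(onz(K,T,uv,.0815)-SW)@ux*1e3)
        x,y=int(a[0])-25,int(a[1])-25; c=im[y:y+50,x:x+50].copy(); c[m[y:y+50,x:x+50]]=[0,0,255]
        out.append(np.hstack([cv2.resize(q,(300,300),interpolation=cv2.INTER_NEAREST) for q in (im[y:y+50,x:x+50],c)]))
    p,e=cross(*rr); print("bar s",(p-SW)@ux*1e3,"z",p[2]*1e3,"gap",e*1e3)
cv2.imwrite("pics/cmp.png",cv2.resize(np.vstack([np.hstack(out[:2]),np.hstack(out[2:])]),(800,400))[...,::-1])
```

```text
scene [279.7111 292.9556] 45 s at z=.0815 -16.038463941661742
side [368.6071 202.3929] 28 s at z=.0815 -12.324232020429768
bar s -14.061634670367294 z 83.2599710008447 gap 2.5800472517002597
scene [269.1591 300.0227] 44 s at z=.0815 20.41381715741841
side [381.0417 200.4167] 24 s at z=.0815 26.653844648312987
bar s 23.61732308288419 z 81.67693299711864 gap 7.036325430290234
```

View pics/cmp.png

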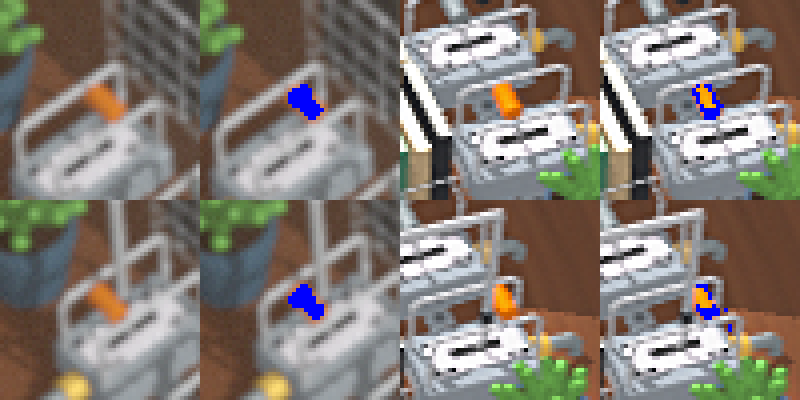

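Both views show the bar moved to the far side, about 36–39 mm against 40 expected. To settle whether it's at the stop, I'll unload to find the final contact point, then re-push and lean for the full second.

```bash
cat >> h.py <<'E'
ux=np.array([np.cos(SY),np.sin(SY),0]); uy=np.array([-ux[1],ux[0],0])
rs=tool(SY); f0=np.array([.22,-.11,-2.1])
P=lambda s,z=.066: SW+(s-.2)*ux-.0008*uy+[0,0,z+.123]
def g(n=5):
    a=[]
    for _ in range(n): manip.hold(.015); a.append(-(np.array(manip.get_contact_force())-f0)@ux)
    return round(float(np.mean(a)),2)
def go(s,rate=.03): manip.servo_line(P(s),rs,rate=rate); return (round(s*1e3,1),g(),round(float((np.array(manip.get_position())-P(0))@ux)*1e3,2))
E
python3 - <<'E'
from h import *
s=.0128; L=[]
while s>.004:
    s-=.0006; L.append(go(s))
    if L[-1][1]<.4: break
print("unload",L)
U=[]
while s<.0145:
    s+=.0006; U.append(go(s))
    if U[-1][1]>9.2: break
print("reload",U,manip.get_time()); open("s.txt","w").write(str(s))
E
```

```text
unload [(12.2, 9.44, 10.93), (11.6, 7.27, 10.82), (11.0, 5.76, 10.7), (10.4, 4.36, 10.53), (9.8, 3.34, 10.29), (9.2, 0.66, 9.84), (8.6, 0.37, 8.79)]
reload [(9.2, 0.12, 9.23), (9.8, 0.26, 9.77), (10.4, 2.26, 10.11), (11.0, 5.53, 10.41), (11.6, 7.55, 10.52), (12.2, 8.87, 10.66), (12.8, 10.69, 10.75)] 29.55
```

Fz ≈ +0.3·Fx, and the rise from s≈4 mm shows the low tip touching the lever's stem, which leans 0.35 at home, instead of the bar. That explains the short travel. I'll back off, raise 9 mm so the leg bears on the bar itself, and lean again as a clean check.

```bash
cat >> h.py <<'E'
Pz=lambda s: P(s,.075)
def go2(s,rate=.03):
    manip.servo_line(Pz(s),rs,rate=rate); F=np.array(manip.get_contact_force())-f0
    return (round(s*1e3,1),g(),round(float(F[2]),1),round(float((np.array(manip.get_position())-P(0))@ux)*1e3,2))
E
python3 - <<'E'
from h import *
manip.servo_line(P(.006),rs,rate=.05); manip.servo_line(Pz(.006),rs,rate=.05); manip.hold(.1)
print("base",g(),manip.get_contact_force())
s=.006; L=[]
while s<.020:
    s+=.001 if not L or L[-1][1]<1.5 else .0005
    L.append(go2(s))
    if L[-1][1]>9.3: break
print(L); t=manip.get_time()
h=[g() for _ in range(18)]; print("lean",min(h),max(h),np.mean(h),manip.get_time()-t,manip.get_contact_force(),manip.get_time())
E
```

```text
base 0.33 [-0.7226 -0.8621 -1.3124]
[(7.0, 0.1, 0.1, 6.98), (8.0, 0.16, 0.3, 7.98), (9.0, -0.01, -0.8, 8.99), (10.0, -0.05, 0.9, 9.99), (11.0, 1.81, 1.6, 10.71), (11.5, 3.23, 1.2, 11.09), (12.0, 3.76, 0.7, 11.62), (12.5, 5.57, 1.1, 11.91), (13.0, 6.73, 2.3, 12.09), (13.5, 7.68, 3.3, 12.3), (14.0, 8.55, 2.9, 12.48), (14.5, 10.07, 4.3, 12.63)]
lean 9.48 9.99 9.778888888888886 1.5 [-9.5192 -1.2676  1.6425] 35.85
```

Leaned at 9.8 N for 1.5 s. One more unload/reload at this height will show whether the lever moved at all during it.

Run:
```python
from h import *
L=[go2(s) for s in np.arange(.0139,.0092,-.0006)]
print("unload",L)
U=[];s=.0096
while s<.020:
    s+=.0005; U.append(go2(s))
    if U[-1][1]>9.9: break
print("reload",U); t=manip.get_time()
h=[g() for _ in range(17)]; print("lean",min(h),max(h),np.mean(h),manip.get_time()-t,manip.get_time(),s)
im,K,T=cam("scene"); i2=cam("side")[0]
cv2.imwrite("pics/home2.png",np.hstack([cv2.resize(im[265:325,240:300],(400,400),interpolation=cv2.INTER_CUBIC),cv2.resize(i2[170:230,350:410],(400,400),interpolation=cv2.INTER_CUBIC)])[...,::-1])
m=cv2.inRange(cv2.cvtColor(im,cv2.COLOR_RGB2HSV),(5,165,120),(17,255,255)); a=proj(K,T,SW+.022*ux+[0,0,.082]); yy,xx=np.mgrid[:480,:640]; m=(m>0)&(np.hypot(xx-a[0],yy-a[1])<10)
uv=xx[m].mean(),yy[m].mean();print(uv,m.sum(),(onz(K,T,uv,.0815)-SW)@ux*1e3)
```

```text
unload [(np.float64(13.9), 7.73, 2.3, 12.52), (np.float64(13.3), 6.15, 1.5, 12.4), (np.float64(12.7), 4.84, -0.9, 12.34), (np.float64(12.1), 3.62, -2.2, 12.2), (np.float64(11.5), 2.43, -1.1, 11.73), (np.float64(10.9), 2.35, -0.8, 11.15), (np.float64(10.3), 1.52, -1.5, 10.61), (np.float64(9.7), 0.5, 0.1, 10.05)]
reload [(10.1, 1.17, 1.1, 10.2), (10.6, 1.55, -0.4, 10.47), (11.1, 2.52, 1.1, 10.84), (11.6, 3.7, 0.1, 11.32), (12.1, 4.62, 0.3, 11.68), (12.6, 5.65, 1.4, 11.96), (13.1, 6.77, 2.1, 12.12), (13.6, 7.21, 2.2, 12.32), (14.1, 8.71, 2.6, 12.51), (14.6, 10.15, 3.4, 12.61)]
lean 9.68 10.41 10.107647058823531 1.4166999999999987 43.2667 0.014600000000000004
(np.float64(269.29545454545456), np.float64(300.0)) 44 20.08850801113392
```

View pics/home2.png

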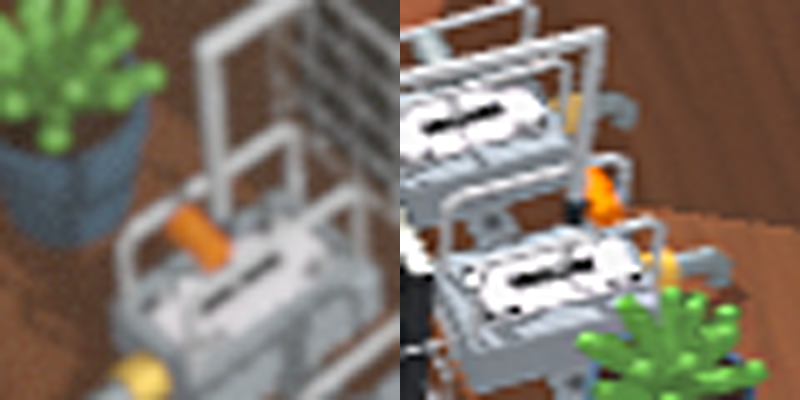

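The picture shows the bar unchanged at the far side (269,300), with the leg against it. The loading curve repeats with no creep, so the lever is on its stop, and I've leaned at 9.8 N and 10.1 N for 1.4 s each. Returning the hook.

Run:
```python
from h import *
manip.servo_line(Pz(.000),rs,rate=.06); print("off",g())
manip.servo_line(P(.000,.20),rs,rate=.12)
p=HK+[0,0,.003]; r=tool(HY)
manip.move_to(p+[0,0,.17],r); manip.hold(.3); print(manip.get_contact_force(),manip.get_torque(),manip.get_time())
manip.servo_line(p+[0,0,.03],r,rate=.15); b=np.array(manip.get_contact_force()); print("b",b)
for z in (.015,.008,.005,.003,.002,.001,.0):
    manip.servo_line(p+[0,0,z],r,rate=.04); manip.hold(.05)
    F=np.array(manip.get_contact_force())-b; print(z,F,manip.get_torque())
    if np.linalg.norm(F)>6: break
print(manip.get_time())
```

```text
off 0.26
[ 0.4612 -0.3953 -1.7203] [-0.0349  0.0553  0.0365] 46.625
b [-0.0149 -0.281  -0.5729]
0.015 [ 0.5778  1.0962 -2.2482] [ 0.0468  0.0356 -0.0272]
0.008 [ 0.3787  0.7528 -1.0263] [ 0.006   0.0502 -0.0379]
0.005 [-0.2893  0.3057 -1.1145] [ 0.0071 -0.0069  0.009 ]
0.003 [-0.1125 -0.1932 -1.4315] [ 0.0024 -0.012  -0.0006]
0.002 [-1.345   3.1345  5.9908] [ 0.4547  0.0252 -0.0016]
49.5583
```

Run:
```python
from h import *
p=HK+[0,0,.003]; r=tool(HY)
manip.servo_line(p+[0,0,.001],r,rate=.02); print(manip.get_contact_force(),manip.get_torque())
manip.command_gripper(.024,f_grip=20); manip.command_gripper(.06); manip.hold(.2); print(manip.get_width(),manip.get_contact_force())
manip.servo_line(p+[0,0,.12],rate=.15)
rv=[1.2085,1.2104,-1.2103]
manip.move_to([0.48,-0.17,0.42],rv); manip.hold(.4)
im,K,T=cam("wrist"); s=cam("side")[0]; sc=cam("scene")[0]
import pickle; o=pickle.load(open("d.pkl","rb"))["hk"]
print("pred px ball,bend,tip by first picture",[proj(K,T,onz(o[1],o[2],uv,z)) for uv,z in(((192,256),.15),((490,290),.15),((454,251),.03))])
print("mean abs diff",cv2.absdiff(im,o[0])[180:310,180:500].mean(),manip.get_time(),manip.get_contact_force())
cv2.imwrite("pics/end.png",np.vstack([np.hstack([im[170:320,180:510],o[0][170:320,180:510]]),np.hstack([cv2.resize(sc[240:390,210:375],(330,300)),cv2.resize(s[140:290,300:465],(330,300))])])[...,::-1])
```

```text
[-3.5358  6.4317 12.7878] [0.8502 0.3259 0.0037]
0.059830963497042956 [ 0.2198  0.2731 -0.2033]
pred px ball,bend,tip by first picture [array([192.5852, 255.593 ]), array([490.6845, 289.4357]), array([454.5815, 250.536 ])]
mean abs diff 6.168068910256411 53.6167 [-0.0979  0.9041 -0.9153]
```

View pics/end.png

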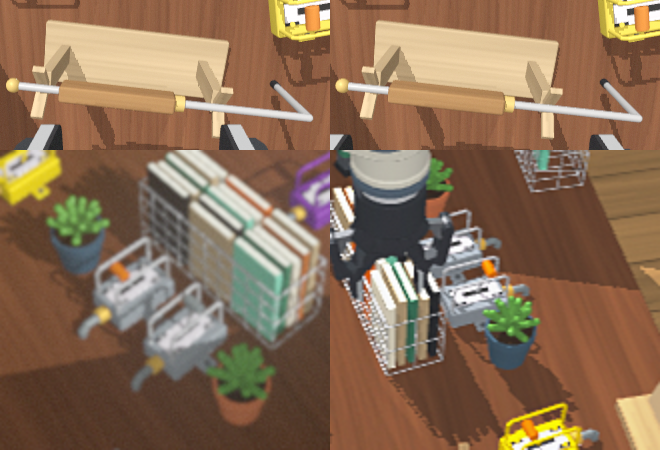

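Hook now and before look the same (ball and bend within about a pixel), and the orange bar is still at (270,300), the far position. The plants and the grey lever look unmoved. Handing in.

```bash
python3 -c "
from rig import manip
manip.sign_off(); print(manip.get_time())"
```

```text
the job is handed in; nothing more can be done
the job is handed in; nothing more can be done
```

I took the hook off its rest, pushed the orange lever over until it stopped, and leaned on it there. The hook is back on its rest and the job is handed in. The robot clock read 53.6 s at the last check before hand-in.

- **Lean:** I held about 9.8 N for 1.5 s, then about 10.1 N for 1.4 s. The highest force I recorded along the push was 11.7 N, an average over several readings; the peak of the resultant, with its upward part, was about 12.
- **Lever home:** Under the two leans the bar did not move in the picture, and unloading and reloading gave the same curve, so I take it to be on its stop. The last picture shows it still there.
- **Check that disagreed:** the scene camera put the bar's travel at about 36 mm, and the tip's contact points gave about 35 mm. The nominal figure is 40 mm. I put the gap down to the low tip touching the lever's stem and to coarse pixels, so the home angle rests on force rather than on a direct measurement.
- **Hook and surroundings:** the last wrist picture shows the hook as it hung at first, with ball and bend within about 1 px. The basket, plants and grey lever look unmoved. The hand was clear of everything and the wrist force was near zero.

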